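# Push a measured sample cup through the return flap

## Robot

A 6-joint arm with a two-finger parallel gripper is mounted at the origin on the work surface. World frame = base frame: x ahead of the robot, y to its left, z up, the work surface at z = 0. Lengths are in m, angles in rad, forces in N, time in s.
With the tool pointing down it reaches from about 0.4 to 0.825 m from the base axis. Payload 7 kg.
Tool frame: the origin (TCP) lies midway between the tips of the shut fingers; the grasp point (between the pads) lies 19 mm behind it; y points along the fingers, z is the direction in which the jaws open and shut, and the axes are right-handed (so a half turn about y gives the same grasp; the last joint's range is limited). The gripper opens to 88 mm and grips with 3 to 60 N. Pads are 19 mm wide; open, the fingers measure 130 mm over their backs; the gripper's body (78 mm by 193 mm) begins 47 mm behind the grasp point.
Start: joints at [-0.872, 0.359, 0.012, 0, -1.224, -0.288], TCP at [0.27, -0.619, 0.227] pointing down, gripper open.
Joint ranges: [-3.07, 3.07], [-1.43, 2.12], [-1.02, 1.25], [-3.03, 1.67], [-3.05, -0], [-3.03, 3.03]. Speed limits (rad/s): [2.39, 2.39, 3.01, 3.14, 3.14, 3.14].

## Interface

Orientations are given as [roll, pitch, yaw] about the fixed x, y, z axes, in that order (R = Rz(yaw) Ry(pitch) Rx(roll)).
In Python, from station import arm gives the robot as it stands.
- The arm moves only by the tool move_arm, never from a script. Its argument "deltas" is a list of rows, each an object with "dp": the shift along the tool's x, y, z in mm, a list of three; "rotation": the turn, a rotation vector about the tool's x, y, z in degrees, a list of three. A call has 1 to 5 rows; each row shifts and turns the pose as measured when the row begins, along the tool's axes as they then stand; what a row does not reach is not made up. A row lasts 1/12 s, in which the tool goes at most 41.7 mm and 7.16 degrees, less where a joint would pass 70% of its speed; a pose out of reach is approached as far as the arm can. A call is refused whole if a number of a shift passes 41.7 or a number of a turn 7.16, either way. A call with a gripper value outside its range is refused whole. "jaw" is the closure in counts, from 0 (fully open) to 255 (shut), set as the call begins (left out, the last holds). The fingers move at their own pace and stop on an object; "squeeze" is the grip in N (left out, the last holds). Time passes only in rows, so rows that do not move let the fingers close. It gives the time, the measured TCP pose, the force and the opening at its end, in the units of the state.
- arm.get_state(): the state, without advancing time (a new reading comes with each control period).
- arm.grab_frame(name): name is "side" or "top" or "wrist"; returns a dict with "pixels" (384x512x3 uint8, red, green, blue), "z_map" (384x512 float32, m along the optical axis (not along the pixel's ray), 0 where there is no reading), "fx", "fy", "cx", "cy" (pixels), "cam_to_world" (4x4, takes a point from camera to world coordinates); the wrist camera has in their place "mount" (4x4, takes a point from camera to tool coordinates, whose origin is the TCP and whose axes are the tool frame's). Camera axes: x right, y down, z forward; pixel columns grow to the right and rows downward; lengths in m; the calibration is good to about 2 mm. The wrist camera is an equidistant fisheye: a pixel r from the principal point sees the ray r / f radians off the axis. A picture is of the moment at which its call begins: read the wrist's pose just before it.
- arm.job_done(): hands the job in, once; it reports no verdict.
The state is a dict: "t": time; "q": joint angles; "qd": joint speeds; "joint_efforts": joint torques, N m; "eef_pos": TCP position; "ee_rot": TCP orientation; "force": force on the tool from outside, world axes, zero at the start; "moment": the same for the moment, N m; "width": finger opening in m.
Only numpy, scipy, OpenCV 4.12 (cv2) and the standard library are available. Lean on these libraries where they do the work, as an engineer would, in place of code of your own. Each camera call takes 0.05 s, during which the arm holds its last target.

## Task

Push the orange-capped sample cup across the deck and through the yellow swing flap, far enough that it tips over the sill and slides down into the collecting tray, then take the hand back out so that the flap falls shut. Only push the cup, do not pick it up, and leave the blue-capped cups and everything else where they stand.

Things in the scene. Friction and masses are not known exactly. Their poses are not given: they have to be found in the camera images.
- chute: Fixed sample-return unit. Origin at table level under the middle of its doorway's outer face; its x axis points level through the doorway into the unit (away from the robot), y left, z up. In this frame its flat open grey deck, 80 mm above the table, spans x -210 to +24 mm, y +-160 mm. Low white shoulders beside the hood (x above 30 mm, y beyond +-50 mm) rise 20 mm above the deck.
- flap_foot (a point): Middle of the doorway at the shut flap's foot, fixed: x 4, y 0, z 82 mm in the unit's frame. The doorway (x = 0) is 80 mm wide, its lintel's underside 56 mm above the deck. The clear hood behind it (x 0 to 230, y +-50 mm) is 67 mm above the deck at its top.
- sill_edge (a point): Middle of the edge where the deck ends inside as a level sill, 24 mm beyond the doorway. From it a slippery 40 degree ramp falls to the tray, 104 to 225 mm beyond the doorway, floor 12 mm above the table. A cup whose centre is pushed past this edge tips and slides down by itself; the fingertips must follow it about 10 mm into the doorway, best with the tool tilted, tips leading.
- flap (a joint): Yellow flap, 76 mm wide, 54 mm long, 3 mm thick, 50 g, hanging by its top edge in the doorway on a free hinge (hinge line 56 mm above the deck, 4 mm inside the outer face). Value in rad: 0 hanging shut, grows as its foot swings inward (+x of the unit), at most 1.5; it cannot swing outward. Gravity alone shuts it; well under 1 N opens it.
- orange_cup_center (a point): Sealed round sample cup, 52 mm across and 30 mm high, about 90 g, with a flat orange cap, standing on the deck. The point is its centre, 15 mm above its underside. The cup to push. The three cups stand, in any order, in the middle some 150 mm before the doorway and about 100 mm left and right of that, some 80 mm before it.
- blue_cup_a_center (a point): Sealed round sample cup, 52 mm across and 30 mm high, about 90 g, with a flat blue cap, standing on the deck. The point is its centre, 15 mm above its underside. To be left alone.
- blue_cup_b_center (a point): Sealed round sample cup, 52 mm across and 30 mm high, about 90 g, with a flat blue cap, standing on the deck. The point is its centre, 15 mm above its underside. To be left alone.
- red_bottle: Bottle with a red cap, 60 mm across, 130 mm high, on the bench to the left of the unit. Origin: centre of its underside. To be left alone.
- beaker: Glass beaker, 70 mm across, 90 mm high, on the bench to the right of the unit. Origin: centre of its underside. To be left alone.
- jar: Small jar with a blue cap, 56 mm across, 70 mm high, on the bench to the left of the unit. Origin: centre of its underside. To be left alone.
- spatula: Spatula, 200 mm long, lying on the bench to the right of the unit. Origin near its middle, on its underside. To be left alone.
- orange_cup: The orange-capped cup again; origin at the centre of its underside.
There are look-alikes about, which are no part of the job. Leave any pink or red look-alike of the orange_cup alone.

How it is judged:
On the way, in this order (a step that is already met when the one before it is completed fails the run):
1. the orange cup stands in the doorway and holds the flap pushed open (value of joint flap above 0.3 rad and x of orange_cup_center in the frame of chute above -0.02 m and z of orange_cup_center in the frame of chute above 0.07 m), for 0.05 s.
2. the orange cup has slid down into the collecting tray (x of orange_cup_center in the frame of chute between 0.09 and 0.225 m and z of orange_cup_center in the frame of chute below 0.055 m), for 0.2 s.
At the end, for the whole second after the job is handed in: The orange-capped cup lies at rest in the collecting tray inside the unit (its centre 90 to 225 mm beyond the doorway and less than 55 mm above the table), the flap hangs shut (under 0.08 rad), the blue-capped cups are within 20 mm and the other things within 30 mm of where they began (all of step 2 and linear speed of orange_cup below 0.02 m/s and value of joint flap below 0.08 rad and distance of each of blue_cup_a_center, blue_cup_b_center from where it was at the start of the episode below 0.02 m and distance of each of red_bottle, beaker, jar, spatula from where it was at the start of the episode below 0.03 m); the robot touches nothing.
It fails at once if the orange cup is lifted off the deck (its centre more than 25 mm above its height when standing there) (height (world z) of orange_cup_center above 0.12 m).
It fails at once if a blue-capped cup is shoved more than 20 mm or lifted (distance of any of blue_cup_a_center, blue_cup_b_center from where it was at the start of the episode above 0.02 m).
It fails at once if another thing on the bench is moved more than 30 mm (distance of any of red_bottle, beaker, jar, spatula from where it was at the start of the episode above 0.03 m).
It also fails if it takes over 64 s, if anything falls off the work surface, if the arm or the gripper's body presses on something with over 40 N, if the wrist force passes 120 N, or if a joint passes its speed limit or range.

## Working session

There is one attempt and no reset: what is moved stays moved. The work goes in short steps, Python scripts to look and compute and a tool call to move; the robot and the scene stay as the last step left them, time stands still between calls to the robot, and variables do not carry over. Pictures are saved under pics/ and viewed, and the job is handed in when it is done.

Besides the shell and the picture viewer there is one more tool, called after "Emit:" in YAML: its name, and indented under it one key for each argument. move_arm: Moves the arm, as the interface text tells. Its arguments: {"type":"object","properties":{"deltas":{"type":"array","items":{"type":"object","properties":{"dp":{"type":"array","items":{"type":"number"}},"rotation":{"type":"array","items":{"type":"number"}}}}},"jaw":{"type":"number"},"squeeze":{"type":"number"}},"required":["deltas"]}

```bash
mkdir -p pics
cat > h.py <<'E'
import numpy as np, cv2
from station import arm
from scipy.spatial.transform import Rotation as R
def snap(n,fn):
    f=arm.grab_frame(n); np.savez('/tmp/'+fn+'.npz',**f)
    cv2.imwrite('pics/'+fn+'.png',f['pixels'][:,:,::-1]); return f
def pts(f):
    z=f['z_map'];v,u=np.mgrid[:z.shape[0],:z.shape[1]]
    P=np.stack([(u-f['cx'])/f['fx']*z,(v-f['cy'])/f['fy']*z,z],-1)
    T=f['cam_to_world'];return P@T[:3,:3].T+T[:3,3]
E
python3 - <<'E'
from h import *
for n in('top','side'):
    f=snap(n,n+'1')
s=arm.get_state();print(s)
print(f['fx'],f['cx'],f['cy'])
E
```

```text
{'t': 0.1, 'q': array([-8.71850153e-01,  3.59272238e-01,  1.11572658e-02, -3.34341001e-04,
       -1.22411737e+00, -2.88086133e-01]), 'qd': array([-0.00040841, -0.0001236 ,  0.0016679 ,  0.00029151, -0.00114675,
       -0.00042133]), 'joint_efforts': array([-2.34086037e-03, -5.84162092e+01,  2.93751651e+01,  7.01562613e+00,
        1.01265500e-02, -6.94163600e-05]), 'eef_pos': array([ 0.26938765, -0.61842699,  0.22574252]), 'ee_rot': array([-1.56933018e+00,  1.06667259e-04,  4.10746293e-01]), 'force': array([0.73180615, 0.21552715, 0.8000344 ]), 'moment': array([ 0.04879819, -0.03619904,  0.00951584]), 'width': 0.08757113874965829}
499.3270719683288 252.35265727881526 185.38415223351134
```

View pics/top1.png

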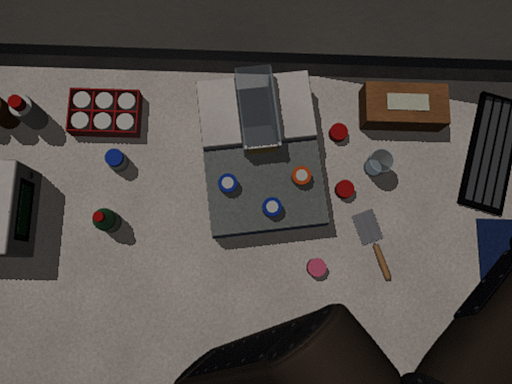

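View pics/side1.png

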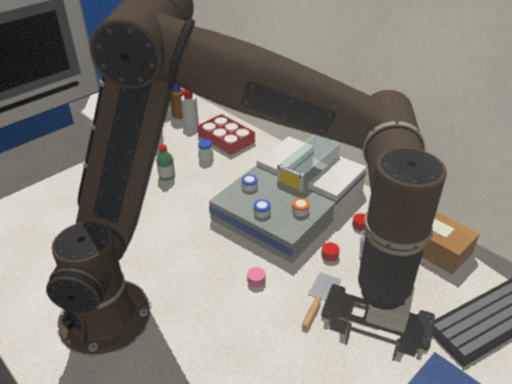

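The top view shows three cups on the deck: orange at (301,175), and blue at (228,183) and (272,208). The pink disc at (317,268) and the red ones at (345,189) and (339,132) lie on the bench, so they are look-alikes. I'll confirm with a crop and measure.

Run:
```python
from h import *
f=dict(np.load('/tmp/top1.npz'));P=pts(f);px=f['pixels']
z=P[...,2]
cv2.imwrite('pics/crop1.png',cv2.resize(px[50:290,190:370,::-1],None,fx=3,fy=2.5*1,interpolation=cv2.INTER_CUBIC)[:600])
roi=np.zeros(z.shape,bool);roi[60:245,190:335]=1
m=roi&(abs(z-.08)<.006)
m=cv2.morphologyEx(m.astype(np.uint8),cv2.MORPH_OPEN,np.ones((3,3)))
xy=P[m>0][:,:2].astype(np.float32)
print('deck',cv2.minAreaRect(xy),cv2.boxPoints(cv2.minAreaRect(xy)), np.median(z[m>0]))
sh=roi&(abs(z-.10)<.005)
for s,nm in((slice(190,238),'L'),(slice(280,335),'R')):
    q=np.zeros_like(roi);q[60:150,s]=1;q&=sh
    print(nm,cv2.boxPoints(cv2.minAreaRect(P[q][:,:2].astype(np.float32))))
for nm,(u,v) in dict(orange=(301,175),bl=(228,183),bm=(272,208),pink=(317,268)).items():
    q=np.zeros(z.shape,np.uint8);cv2.circle(q,(u,v),16,1,-1)
    zt=np.median(z[v-3:v+4,u-3:u+4]); w=(q>0)&(abs(z-zt)<.006)
    print(nm,zt,cv2.minEnclosingCircle(P[w][:,:2].astype(np.float32)),P[w].mean(0))
hood=roi&(z>.135);print('hood',cv2.minAreaRect(P[hood][:,:2].astype(np.float32)),cv2.boxPoints(cv2.minAreaRect(P[hood][:,:2].astype(np.float32))),np.median(z[hood]))
```

```text
deck ((0.5848214626312256, -0.044601425528526306), (0.23514993488788605, 0.3206753134727478), 8.05771541595459) [[ 0.44593263  0.09767273]
 [ 0.49088192 -0.21983668]
 [ 0.7237103  -0.18687558]
 [ 0.678761    0.13063383]] 0.08086883324192584
L [[0.68422455 0.1300063 ]
 [0.6992014  0.02216837]
 [0.8933304  0.04912955]
 [0.87835354 0.15696748]]
R [[ 0.7138185  -0.08373169]
 [ 0.7251082  -0.18363188]
 [ 0.92163855 -0.16142201]
 [ 0.91034883 -0.06152181]]
orange 0.1113000540844784 ((0.6134313344955444, -0.13861174881458282), 0.026477569714188576) [ 0.61242694 -0.13774238  0.1109797 ]
bl 0.11173568194338968 ((0.5869764685630798, 0.05936853587627411), 0.026052262634038925) [0.58657229 0.0591165  0.11112977]
bm 0.11146900530384496 ((0.5253784656524658, -0.06005972996354103), 0.026088889688253403) [ 0.52549131 -0.05956247  0.11094663]
pink 0.031235741667033468 ((0.3725285530090332, -0.19152329862117767), 0.02605034038424492) [ 0.37196515 -0.19152678  0.03107625]
hood ((0.6237242221832275, -0.022043980658054352), (0.5735288858413696, 0.1225643903017044), 1.9263280630111694) [[ 0.3350619   0.02956416]
 [ 0.33918178 -0.09293097]
 [ 0.91238654 -0.07365212]
 [ 0.90826666  0.04884301]] 0.1480738783728608
```

View pics/crop1.png

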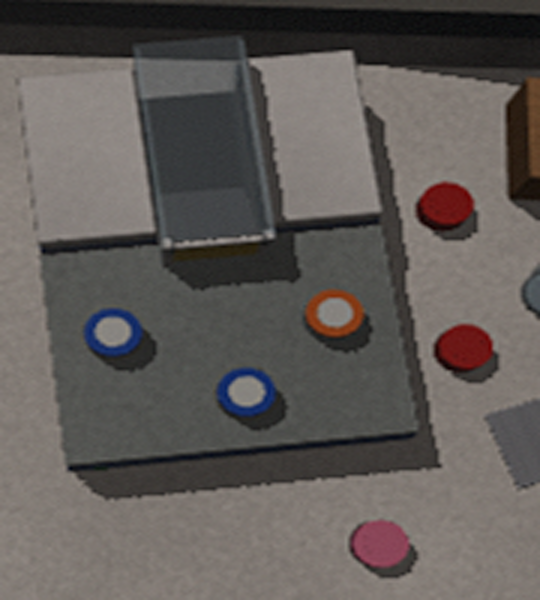

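The crop confirms it: the only orange-ringed cup on the deck is the right-hand one, about (-78,-97) mm in the unit frame. Next is a planning helper, then the approach.

```bash
cat >> h.py <<'E'
YAW=np.radians(8.06); O=np.array([.6763,-.0316])
C=np.array([[np.cos(YAW),-np.sin(YAW)],[np.sin(YAW),np.cos(YAW)]])
def c2w(x,y): return O+C@np.array([x,y])/1000
def w2c(p): return C.T@(np.asarray(p)[:2]-O)*1000
def pose():
    s=arm.get_state(); return s,np.array(s['eef_pos']),R.from_euler('xyz',s['ee_rot'])
def target(x,y,h,yawdeg,tilt=0):
    # chute frame mm, h above deck, yaw in chute frame of tool x, tilt tips leading along tool x
    p=np.r_[c2w(x,y),.08+h/1000]
    r=R.from_euler('z',YAW+np.radians(yawdeg))*R.from_euler('y',-np.radians(tilt))*R.from_euler('x',-np.pi/2)
    return p,r
def plan(tg,mm=40,deg=7,nmax=None):
    s,p,r=pose(); q,rt=tg
    D=np.linalg.norm(q-p)*1000; A=np.degrees((r.inv()*rt).magnitude())
    n=int(max(1,np.ceil(D/mm),np.ceil(A/deg))); rv=(r.inv()*rt).as_rotvec()
    print('t',round(s['t'],2),'at',w2c(p).round(1),'h',round((p[2]-.08)*1000,1),'yaw/tilt vec',np.degrees((target(0,0,0,0)[1].inv()*r).as_rotvec()).round(1),'F',s['force'].round(1),'w',round(s['width']*1000,1),'rows',n)
    for i in range(n):
        ri=r*R.from_rotvec(rv*i/n); d=ri.inv().apply((q-p)/n)*1000
        print('{"dp":%s,"rotation":%s}'%(d.round(1).tolist(),np.degrees(rv/n).round(2).tolist()))
E
python3 - <<'E'
from h import *
plan(target(-94,-144,70,71.3))
E
```

```text
t 0.1 at [-485.2 -524. ] h 145.7 yaw/tilt vec [  0.1 -15.5   0. ] F [0.7 0.2 0.8] w 87.6 rows 14
{"dp":[34.2, 5.4, 18.7],"rotation":[-0.01, -3.99, 0.0]}
{"dp":[35.4, 5.4, 16.3],"rotation":[-0.01, -3.99, 0.0]}
{"dp":[36.4, 5.4, 13.8],"rotation":[-0.01, -3.99, 0.0]}
{"dp":[37.3, 5.4, 11.2],"rotation":[-0.01, -3.99, 0.0]}
{"dp":[38.0, 5.4, 8.6],"rotation":[-0.01, -3.99, 0.0]}
{"dp":[38.5, 5.4, 5.9],"rotation":[-0.01, -3.99, 0.0]}
{"dp":[38.8, 5.4, 3.2],"rotation":[-0.01, -3.99, 0.0]}
{"dp":[38.9, 5.4, 0.5],"rotation":[-0.01, -3.99, 0.0]}
{"dp":[38.9, 5.4, -2.2],"rotation":[-0.01, -3.99, 0.0]}
{"dp":[38.6, 5.4, -4.9],"rotation":[-0.01, -3.99, 0.0]}
{"dp":[38.2, 5.4, -7.6],"rotation":[-0.01, -3.99, 0.0]}
{"dp":[37.6, 5.4, -10.2],"rotation":[-0.01, -3.99, 0.0]}
{"dp":[36.8, 5.4, -12.8],"rotation":[-0.01, -3.99, 0.0]}
{"dp":[35.8, 5.4, -15.3],"rotation":[-0.01, -3.99, 0.0]}
```

Emit:
move_arm:
  deltas:
    - {"dp":[34,0,19],"rotation":[0,-4,0]}
    - {"dp":[35,0,16],"rotation":[0,-4,0]}
    - {"dp":[36,0,14],"rotation":[0,-4,0]}
    - {"dp":[37,0,11],"rotation":[0,-4,0]}
    - {"dp":[38,0,9],"rotation":[0,-4,0]}
  jaw: 190

```text
t: 0.52
eef_pos: [0.3847, -0.4639, 0.2212]
ee_rot: [-1.563, 0.001, 0.761]
force: [1.5, 0.2, 0.1]
width: 0.0595
```

Emit:
move_arm:
  deltas:
    - {"dp":[38,0,6],"rotation":[0,-4,0]}
    - {"dp":[39,0,3],"rotation":[0,-4,0]}
    - {"dp":[39,0,0],"rotation":[0,-4,0]}
    - {"dp":[39,0,-2],"rotation":[0,-4,0]}
    - {"dp":[38,0,-5],"rotation":[0,-4,0]}

```text
t: 0.93
eef_pos: [0.5056, -0.3007, 0.2199]
ee_rot: [-1.56, -0.003, 1.127]
force: [0.8, -1.7, 0.5]
width: 0.0264
```

Run:
```python
from h import *
plan(target(-94,-144,70,71.3))
```

```text
t 0.93 at [-206.7 -242.6] h 139.9 yaw/tilt vec [  0.6 -56.5   0.2] F [ 0.8 -1.7  0.5] w 26.4 rows 5
{"dp":[28.8, 14.0, -8.1],"rotation":[-0.12, -2.96, 0.05]}
{"dp":[28.4, 14.0, -9.5],"rotation":[-0.12, -2.96, 0.05]}
{"dp":[27.9, 14.0, -10.9],"rotation":[-0.12, -2.96, 0.05]}
{"dp":[27.3, 14.0, -12.3],"rotation":[-0.12, -2.96, 0.05]}
{"dp":[26.6, 14.0, -13.7],"rotation":[-0.12, -2.96, 0.05]}
```

Emit:
move_arm:
  deltas:
    - {"dp":[29,14,-8],"rotation":[0,-3,0]}
    - {"dp":[28,14,-9],"rotation":[0,-3,0]}
    - {"dp":[28,14,-11],"rotation":[0,-3,0]}
    - {"dp":[27,14,-12],"rotation":[0,-3,0]}
    - {"dp":[27,14,-14],"rotation":[0,-3,0]}

```text
t: 1.35
eef_pos: [0.6078, -0.1774, 0.1509]
ee_rot: [-1.567, -0.005, 1.407]
force: [0.2, -0.9, -1.0]
width: 0.0225
```

Run:
```python
from h import *
plan(target(-94,-144,12,71.3),mm=20)
snap('top','top2');f=snap('wrist','w2')
```

```text
t 1.35 at [ -88.2 -134.7] h 70.9 yaw/tilt vec [  0.4 -72.5  -0.1] F [ 0.2 -0.9 -1. ] w 22.5 rows 3
{"dp":[-3.6, 19.6, 0.8],"rotation":[-0.06, 0.41, 0.1]}
{"dp":[-3.6, 19.6, 0.8],"rotation":[-0.06, 0.41, 0.1]}
{"dp":[-3.6, 19.6, 0.8],"rotation":[-0.06, 0.41, 0.1]}
```

View pics/w2.png

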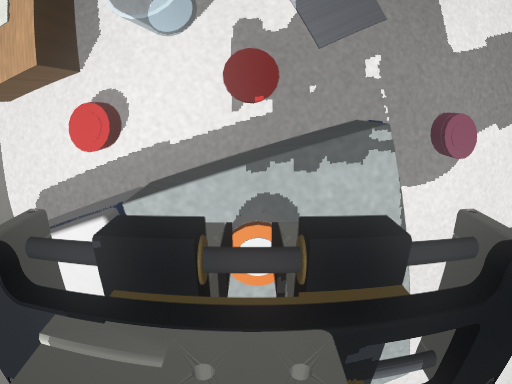

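View pics/top2.png

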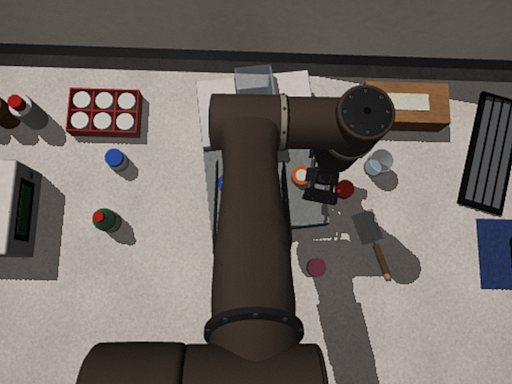

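The wrist view shows the orange cup (257,250) centred between the fingers, with the red look-alike at (250,75) on the bench behind the hand. I'll lower straight down, a little further back from the cup.

Emit:
move_arm:
  deltas:
    - {"dp":[-7,15,1],"rotation":[0,0,0]}
    - {"dp":[-4,20,1],"rotation":[0,0,0]}
    - {"dp":[-2,15,0],"rotation":[0,0,0]}
    - {"dp":[0,8,0],"rotation":[0,0,0]}

```text
t: 1.78
eef_pos: [0.6052, -0.1858, 0.0885]
ee_rot: [-1.564, -0.005, 1.413]
force: [-1.8, 0.3, -0.3]
width: 0.0227
```

Run:
```python
from h import *
plan(target(-86,-121,12,71.3),mm=10)
plan(target(-53,-22,12,71.3),mm=10)
snap('side','side2')
```

```text
t 1.78 at [ -92.  -142.7] h 8.5 yaw/tilt vec [  0.5 -72.9  -0. ] F [-1.8  0.3 -0.3] w 22.7 rows 3
{"dp":[7.5, -1.1, 0.2],"rotation":[-0.12, 0.54, 0.09]}
{"dp":[7.5, -1.1, 0.3],"rotation":[-0.12, 0.54, 0.09]}
{"dp":[7.5, -1.1, 0.4],"rotation":[-0.12, 0.54, 0.09]}
t 1.78 at [ -92.  -142.7] h 8.5 yaw/tilt vec [  0.5 -72.9  -0. ] F [-1.8  0.3 -0.3] w 22.7 rows 13
{"dp":[9.8, -0.2, -0.1],"rotation":[-0.03, 0.12, 0.02]}
{"dp":[9.8, -0.2, -0.1],"rotation":[-0.03, 0.12, 0.02]}
{"dp":[9.8, -0.2, -0.1],"rotation":[-0.03, 0.12, 0.02]}
{"dp":[9.8, -0.2, -0.1],"rotation":[-0.03, 0.12, 0.02]}
{"dp":[9.8, -0.2, -0.1],"rotation":[-0.03, 0.12, 0.02]}
{"dp":[9.8, -0.2, -0.0],"rotation":[-0.03, 0.12, 0.02]}
{"dp":[9.8, -0.2, -0.0],"rotation":[-0.03, 0.12, 0.02]}
{"dp":[9.8, -0.2, 0.0],"rotation":[-0.03, 0.12, 0.02]}
{"dp":[9.8, -0.2, 0.0],"rotation":[-0.03, 0.12, 0.02]}
{"dp":[9.8, -0.3, 0.0],"rotation":[-0.03, 0.12, 0.02]}
{"dp":[9.8, -0.3, 0.1],"rotation":[-0.03, 0.12, 0.02]}
{"dp":[9.8, -0.3, 0.1],"rotation":[-0.03, 0.12, 0.02]}
{"dp":[9.8, -0.3, 0.1],"rotation":[-0.03, 0.12, 0.02]}
```

View pics/side2.png

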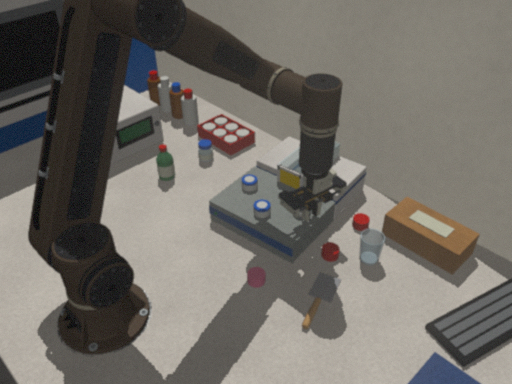

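Emit:
move_arm:
  deltas:
    - {"dp":[8,-3,0],"rotation":[0,0.7,0]}
    - {"dp":[8,-1,0],"rotation":[0,0.7,0]}
    - {"dp":[8,0,0],"rotation":[0,0,0]}
    - {"dp":[8,0,0],"rotation":[0,0,0]}
    - {"dp":[8,0,0],"rotation":[0,0,0]}

```text
t: 2.25
eef_pos: [0.611, -0.1461, 0.0922]
ee_rot: [-1.561, -0.004, 1.384]
force: [-0.5, -0.7, 0.6]
width: 0.0219
```

Run:
```python
from h import *
plan(target(-56,-33,12,71.3),mm=9)
snap('wrist','w3')
```

```text
t 2.25 at [ -80.7 -104.2] h 12.2 yaw/tilt vec [  0.6 -71.2   0.2] F [-0.5 -0.7  0.6] w 21.9 rows 9
{"dp":[8.4, 0.1, -0.1],"rotation":[-0.06, -0.01, 0.03]}
{"dp":[8.4, 0.0, -0.1],"rotation":[-0.06, -0.01, 0.03]}
{"dp":[8.4, 0.0, -0.1],"rotation":[-0.06, -0.01, 0.03]}
{"dp":[8.4, 0.0, -0.1],"rotation":[-0.06, -0.01, 0.03]}
{"dp":[8.4, 0.0, -0.1],"rotation":[-0.06, -0.01, 0.03]}
{"dp":[8.4, 0.0, -0.1],"rotation":[-0.06, -0.01, 0.03]}
{"dp":[8.4, 0.0, -0.1],"rotation":[-0.06, -0.01, 0.03]}
{"dp":[8.4, 0.0, -0.1],"rotation":[-0.06, -0.01, 0.03]}
{"dp":[8.4, 0.0, -0.1],"rotation":[-0.06, -0.01, 0.03]}
```

View pics/w3.png

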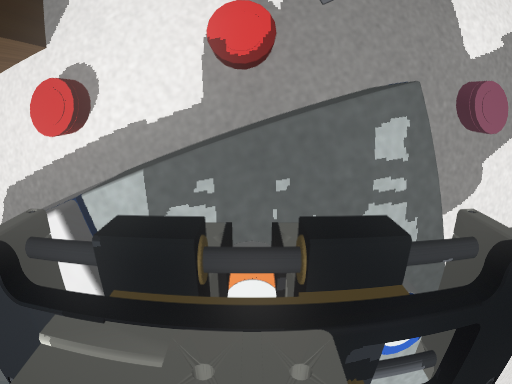

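The cup (251,285) sits centred in the cradle, so I'll keep pushing.

Emit:
move_arm:
  deltas:
    - {"dp":[8,0,0],"rotation":[0,0,0]}
    - {"dp":[8,0,0],"rotation":[0,0,0]}
    - {"dp":[8,0,0],"rotation":[0,0,0]}
    - {"dp":[8,0,0],"rotation":[0,0,0]}
    - {"dp":[6,0,0],"rotation":[0,0,0]}

```text
t: 2.72
eef_pos: [0.6196, -0.1034, 0.0936]
ee_rot: [-1.563, -0.005, 1.386]
force: [0.6, 0.8, 0.6]
width: 0.0224
```

Run:
```python
from h import *
plan(target(-56,-33,12,71.3),mm=8)
snap('wrist','w4')
f=snap('side','s4');cv2.imwrite('pics/s4c.png',cv2.resize(f['pixels'][130:270,190:390,::-1],None,fx=4,fy=4,interpolation=cv2.INTER_CUBIC))
```

```text
t 2.72 at [-66.2 -63.2] h 13.6 yaw/tilt vec [  0.6 -71.4   0.1] F [0.6 0.8 0.6] w 22.4 rows 4
{"dp":[8.0, 0.4, -0.0],"rotation":[-0.11, 0.01, 0.07]}
{"dp":[8.0, 0.4, -0.0],"rotation":[-0.11, 0.01, 0.07]}
{"dp":[8.0, 0.4, -0.0],"rotation":[-0.11, 0.01, 0.07]}
{"dp":[8.0, 0.4, -0.0],"rotation":[-0.11, 0.01, 0.07]}
```

View pics/w4.png

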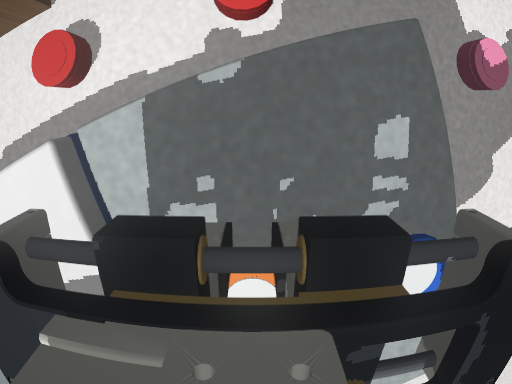

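View pics/s4c.png

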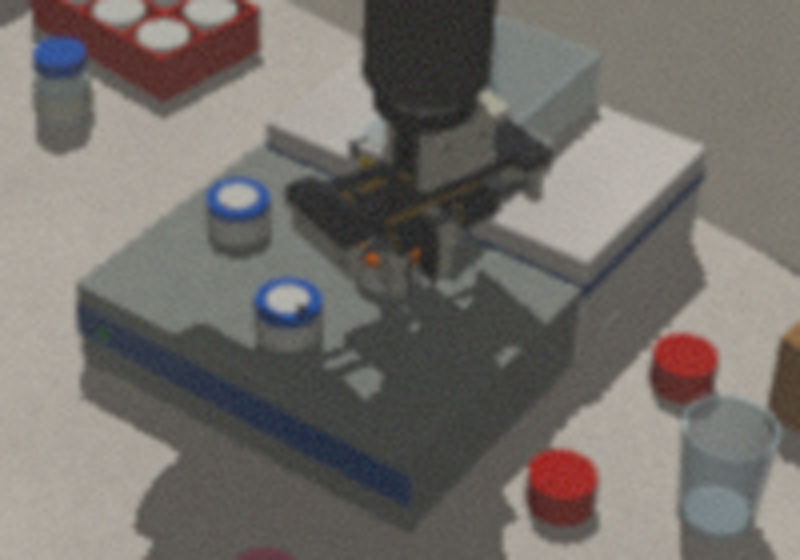

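The side crop shows the orange cup riding between the fingers at (385,270), with both blue cups untouched. The rest of leg one follows, then I'll back off.

Emit:
move_arm:
  deltas:
    - {"dp":[8,1,0],"rotation":[0,0,0]}
    - {"dp":[8,0,0],"rotation":[0,0,0]}
    - {"dp":[7,0,0],"rotation":[0,0,0]}
    - {"dp":[4,0,0],"rotation":[0,0,0]}
    - {"dp":[2,0,0],"rotation":[0,0,0]}

```text
t: 3.23
eef_pos: [0.6254, -0.0729, 0.0927]
ee_rot: [-1.563, -0.004, 1.386]
force: [0.1, -0.6, 0.5]
width: 0.0215
```

Run:
```python
from h import *
plan(target(-56,-33,12,71.3),mm=8)
f=snap('side','s5');cv2.imwrite('pics/s5c.png',cv2.resize(f['pixels'][130:270,190:390,::-1],None,fx=4,fy=4,interpolation=cv2.INTER_CUBIC))
P=pts(f);hsv=cv2.cvtColor(f['pixels'],cv2.COLOR_RGB2HSV)
m=(hsv[...,0]>6)&(hsv[...,0]<20)&(hsv[...,1]>150)&(abs(P[...,2]-.11)<.006)
m[:, :200]=0
q=P[m];print(len(q));
if len(q):print(w2c(q.mean(0)),np.array([w2c(a) for a in q]).min(0),np.array([w2c(a) for a in q]).max(0))
```

```text
t 3.23 at [-56.2 -33.8] h 12.7 yaw/tilt vec [  0.5 -71.4   0.1] F [ 0.1 -0.6  0.5] w 21.5 rows 1
{"dp":[0.8, 0.7, 0.0],"rotation":[-0.45, 0.06, 0.24]}
10
[-59.35506104 -13.33463439] [-75.13816226 -30.22487723] [-41.79109281   2.46741084]
```

View pics/s5c.png

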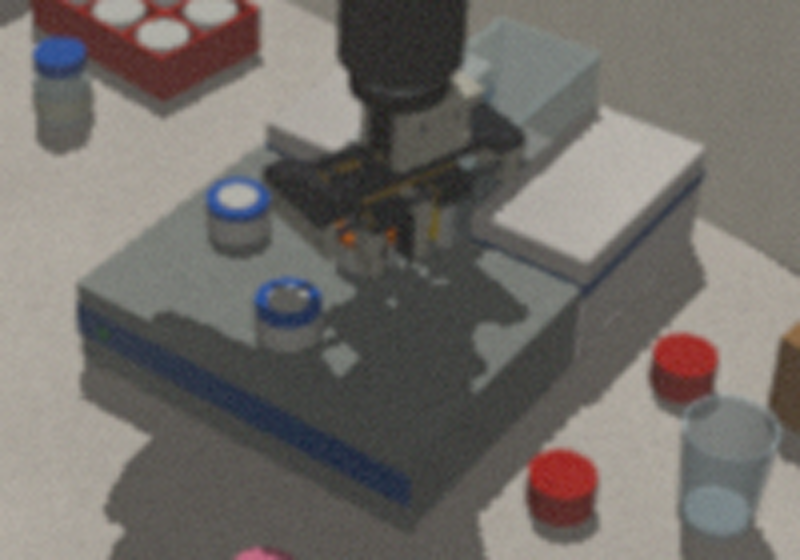

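Emit:
move_arm:
  deltas:
    - {"dp":[-10,0,0],"rotation":[0,0,0]}
    - {"dp":[-15,-10,0],"rotation":[0,0,0]}
    - {"dp":[-10,-25,0],"rotation":[0,0,0]}
    - {"dp":[0,-30,0],"rotation":[0,0,0]}
    - {"dp":[0,-15,0],"rotation":[0,0,0]}

```text
t: 3.7
eef_pos: [0.6155, -0.1122, 0.1719]
ee_rot: [-1.553, -0.002, 1.387]
force: [0.5, 0.4, 1.0]
width: 0.0222
```

Run:
```python
from h import *
plan(target(-92,-2,80,0),mm=20,deg=6.8)
```

```text
t 3.7 at [-71.5 -71.3] h 91.9 yaw/tilt vec [  0.9 -71.4   0.5] F [0.5 0.4 1. ] w 22.2 rows 11
{"dp":[5.4, 1.2, 3.8],"rotation":[-0.09, 6.49, -0.05]}
{"dp":[4.9, 1.2, 4.3],"rotation":[-0.09, 6.49, -0.05]}
{"dp":[4.4, 1.2, 4.9],"rotation":[-0.09, 6.49, -0.05]}
{"dp":[3.8, 1.2, 5.3],"rotation":[-0.09, 6.49, -0.05]}
{"dp":[3.2, 1.1, 5.7],"rotation":[-0.09, 6.49, -0.05]}
{"dp":[2.5, 1.1, 6.1],"rotation":[-0.09, 6.49, -0.05]}
{"dp":[1.8, 1.1, 6.3],"rotation":[-0.09, 6.49, -0.05]}
{"dp":[1.1, 1.1, 6.5],"rotation":[-0.09, 6.49, -0.05]}
{"dp":[0.3, 1.1, 6.6],"rotation":[-0.09, 6.49, -0.05]}
{"dp":[-0.4, 1.1, 6.6],"rotation":[-0.09, 6.49, -0.05]}
{"dp":[-1.1, 1.1, 6.5],"rotation":[-0.09, 6.49, -0.05]}
```

Emit:
move_arm:
  deltas:
    - {"dp":[5,1,4],"rotation":[0,6.5,0]}
    - {"dp":[5,1,4],"rotation":[0,6.5,0]}
    - {"dp":[4,1,5],"rotation":[0,6.5,0]}
    - {"dp":[4,1,5],"rotation":[0,6.5,0]}
    - {"dp":[3,1,6],"rotation":[0,6.5,0]}

```text
t: 4.12
eef_pos: [0.6034, -0.0915, 0.1781]
ee_rot: [-1.564, -0.001, 0.793]
force: [1.0, 0.4, -0.3]
width: 0.0225
```

Emit:
move_arm:
  deltas:
    - {"dp":[2,1,6],"rotation":[0,6.5,0]}
    - {"dp":[2,1,6],"rotation":[0,6.5,0]}
    - {"dp":[1,1,6],"rotation":[0,6.5,0]}
    - {"dp":[0,1,7],"rotation":[0,6.5,0]}
    - {"dp":[0,1,7],"rotation":[0,6.5,0]}

```text
t: 4.53
eef_pos: [0.5891, -0.0677, 0.178]
ee_rot: [-1.566, -0.001, 0.191]
force: [-0.1, -0.3, -0.0]
width: 0.0225
```

Run:
```python
from h import *
plan(target(-92,-2,80,0),mm=20,deg=6.8)
snap('wrist','w6'); f=snap('top','t6')
f=snap('side','s6');cv2.imwrite('pics/s6c.png',cv2.resize(f['pixels'][130:270,190:390,::-1],None,fx=4,fy=4,interpolation=cv2.INTER_CUBIC))
P=pts(f);hsv=cv2.cvtColor(f['pixels'],cv2.COLOR_RGB2HSV)
m=(hsv[...,0]>5)&(hsv[...,0]<20)&(hsv[...,1]>150)&(abs(P[...,2]-.11)<.006)
m[:, :200]=0
q=np.array([w2c(a) for a in P[m]]);print(len(q),q.min(0),q.max(0)) if len(q) else 0
```

```text
t 4.53 at [-91.4 -23.5] h 98.0 yaw/tilt vec [ 0.3 -2.9 -0. ] F [-0.1 -0.3 -0. ] w 22.5 rows 2
{"dp":[0.3, 9.1, 10.7],"rotation":[-0.15, 1.43, 0.02]}
{"dp":[-0.0, 9.0, 10.8],"rotation":[-0.15, 1.43, 0.02]}
62 [-72.58291135 -30.90858631] [-19.87789523  21.24479583]
```

View pics/w6.png

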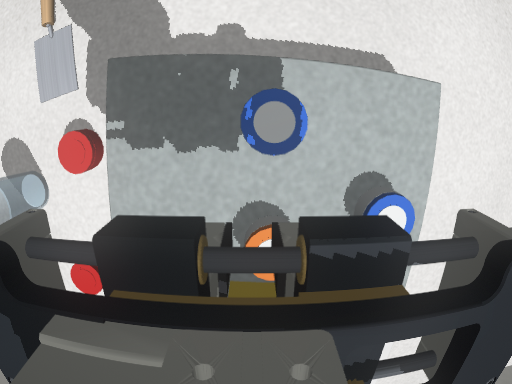

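View pics/s6c.png

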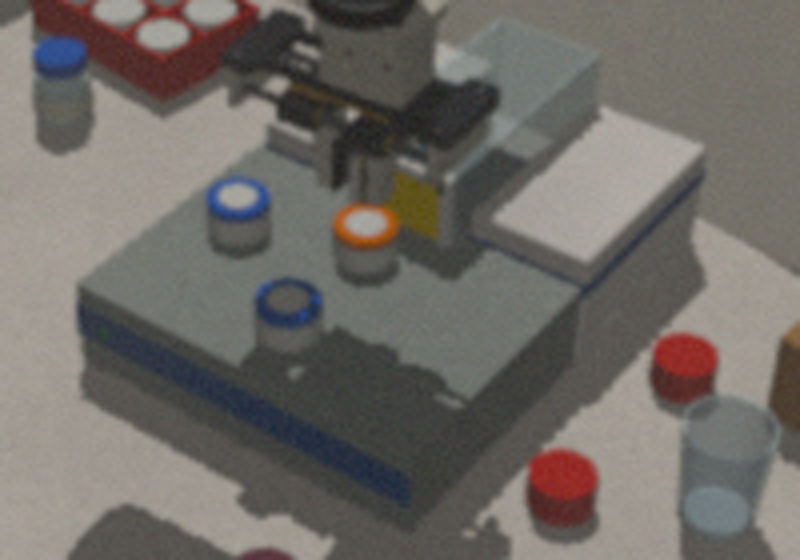

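The cup now stands at about (-46,-5) mm in the unit frame, in front of the flap. The wrist view shows orange at (265,255), with the yellow flap behind it at (250,290). I'll tilt and move in behind it.

Run:
```python
from h import *
plan(target(-94,-5,60,0,28),mm=20,deg=6.8)
```

```text
t 4.68 at [-91.1 -23.2] h 97.9 yaw/tilt vec [ 0.3 -3.4 -0. ] F [-0.2  0.4 -0.3] w 22.1 rows 5
{"dp":[-0.4, 7.6, 3.6],"rotation":[-0.23, 0.66, -5.59]}
{"dp":[-1.1, 7.5, 3.7],"rotation":[-0.23, 0.66, -5.59]}
{"dp":[-1.9, 7.4, 3.7],"rotation":[-0.23, 0.66, -5.59]}
{"dp":[-2.7, 7.1, 3.7],"rotation":[-0.23, 0.66, -5.59]}
{"dp":[-3.4, 6.8, 3.7],"rotation":[-0.23, 0.66, -5.59]}
```

Emit:
move_arm:
  deltas:
    - {"dp":[0,8,4],"rotation":[-0.2,0.7,-5.6]}
    - {"dp":[-1,8,4],"rotation":[-0.2,0.7,-5.6]}
    - {"dp":[-2,7,4],"rotation":[-0.2,0.7,-5.6]}
    - {"dp":[-3,7,4],"rotation":[-0.2,0.7,-5.6]}
    - {"dp":[-3,7,4],"rotation":[-0.2,0.7,-5.6]}

```text
t: 5.1
eef_pos: [0.593, -0.0554, 0.1463]
ee_rot: [-1.583, -0.487, 0.162]
force: [1.6, -3.8, 1.2]
width: 0.022
```

Run:
```python
from h import *
plan(target(-94,-5,12,0,28),mm=12,deg=6.8)
```

```text
t 5.1 at [-85.8 -11.9] h 66.3 yaw/tilt vec [ -0.4  -1.  -27.9] F [ 1.6 -3.8  1.2] w 22.0 rows 5
{"dp":[-6.5, 8.8, 1.5],"rotation":[0.03, 0.21, -0.02]}
{"dp":[-6.5, 8.8, 1.5],"rotation":[0.03, 0.21, -0.02]}
{"dp":[-6.5, 8.8, 1.5],"rotation":[0.03, 0.21, -0.02]}
{"dp":[-6.5, 8.8, 1.4],"rotation":[0.03, 0.21, -0.02]}
{"dp":[-6.5, 8.8, 1.4],"rotation":[0.03, 0.21, -0.02]}
```

Emit:
move_arm:
  deltas:
    - {"dp":[-8,8,3],"rotation":[0,0.3,0]}
    - {"dp":[-8,9,2],"rotation":[0,0.3,0]}
    - {"dp":[-6,9,1],"rotation":[0,0.2,0]}
    - {"dp":[-6,9,1],"rotation":[0,0,0]}
    - {"dp":[-4,7,0],"rotation":[0,0,0]}

```text
t: 5.52
eef_pos: [0.5775, -0.0562, 0.0993]
ee_rot: [-1.574, -0.477, 0.18]
force: [0.3, 0.0, -0.5]
width: 0.0221
```

Run:
```python
from h import *
plan(target(-94,-5,12,0,28),mm=12,deg=6.8)
plan(target(-50,-1,12,0,28),mm=8,deg=6.8)
snap('wrist','w7')
f=snap('side','s7');cv2.imwrite('pics/s7c.png',cv2.resize(f['pixels'][130:270,190:390,::-1],None,fx=4,fy=4,interpolation=cv2.INTER_CUBIC))
```

```text
t 5.52 at [-101.2  -10.5] h 19.3 yaw/tilt vec [  0.4  -2.2 -27.4] F [ 0.3  0.  -0.5] w 22.1 rows 1
{"dp":[3.3, 9.9, 5.3],"rotation":[-0.87, 2.02, -0.64]}
t 5.52 at [-101.2  -10.5] h 19.3 yaw/tilt vec [  0.4  -2.2 -27.4] F [ 0.3  0.  -0.5] w 22.1 rows 7
{"dp":[6.1, 4.3, 1.1],"rotation":[-0.12, 0.29, -0.09]}
{"dp":[6.1, 4.3, 1.1],"rotation":[-0.12, 0.29, -0.09]}
{"dp":[6.0, 4.3, 1.2],"rotation":[-0.12, 0.29, -0.09]}
{"dp":[6.0, 4.3, 1.2],"rotation":[-0.12, 0.29, -0.09]}
{"dp":[6.0, 4.3, 1.2],"rotation":[-0.12, 0.29, -0.09]}
{"dp":[6.0, 4.3, 1.3],"rotation":[-0.12, 0.29, -0.09]}
{"dp":[6.0, 4.4, 1.3],"rotation":[-0.12, 0.29, -0.09]}
```

View pics/w7.png

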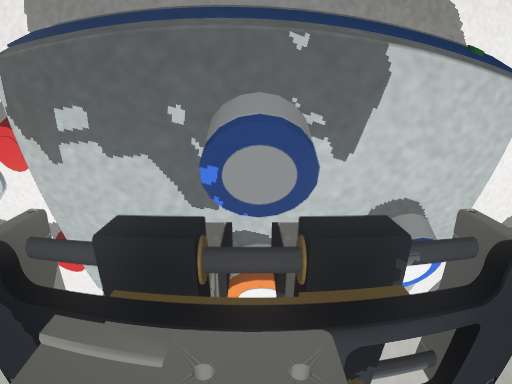

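View pics/s7c.png

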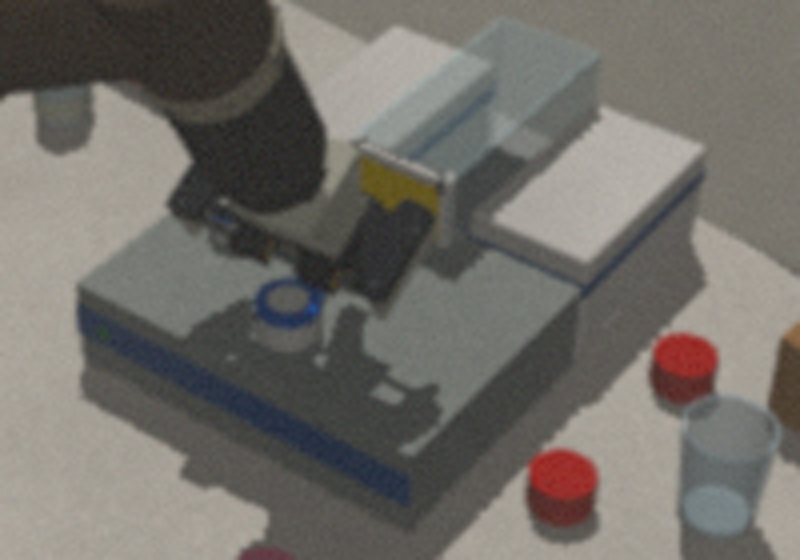

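The hand is behind the orange cup, which is centred at (253,290). The blue cup at (260,165) is clear behind it. I'm lowering the last few mm and pushing with a slight drift to the left.

Emit:
move_arm:
  deltas:
    - {"dp":[3,7,4],"rotation":[-0.4,1.5,-0.4]}
    - {"dp":[5,4,1],"rotation":[-0.3,0.5,0]}
    - {"dp":[6,3,1],"rotation":[0,0,0]}
    - {"dp":[6,3,1],"rotation":[0,0,0]}
    - {"dp":[6,3,1],"rotation":[0,0,0]}

```text
t: 6.03
eef_pos: [0.6146, -0.047, 0.101]
ee_rot: [-1.558, -0.48, 0.14]
force: [-0.4, 0.3, -1.3]
width: 0.0223
```

Run:
```python
from h import *
plan(target(-35,0,12,0,28),mm=7,deg=6.8)
snap('wrist','w8')
f=snap('side','s8');cv2.imwrite('pics/s8c.png',cv2.resize(f['pixels'][130:270,190:390,::-1],None,fx=4,fy=4,interpolation=cv2.INTER_CUBIC))
```

```text
t 6.03 at [-63.2  -6.6] h 21.0 yaw/tilt vec [  0.7  -0.1 -27.5] F [-0.4  0.3 -1.3] w 22.3 rows 5
{"dp":[4.2, 4.2, 1.3],"rotation":[-0.15, -0.01, -0.1]}
{"dp":[4.2, 4.2, 1.3],"rotation":[-0.15, -0.01, -0.1]}
{"dp":[4.2, 4.2, 1.3],"rotation":[-0.15, -0.01, -0.1]}
{"dp":[4.2, 4.2, 1.3],"rotation":[-0.15, -0.01, -0.1]}
{"dp":[4.2, 4.2, 1.3],"rotation":[-0.15, -0.01, -0.1]}
```

View pics/w8.png

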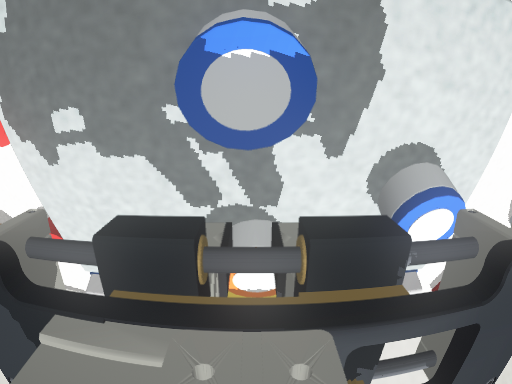

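The tips are riding high (21 mm above the deck), so I'll lower them before pushing on.

Emit:
move_arm:
  deltas:
    - {"dp":[-6,3,0],"rotation":[0,0,0]}
    - {"dp":[-2,6,1],"rotation":[0,0,0]}
    - {"dp":[-1,2,1],"rotation":[0,0,0]}

```text
t: 6.38
eef_pos: [0.6145, -0.0458, 0.0906]
ee_rot: [-1.551, -0.479, 0.143]
force: [0.9, -0.6, 0.1]
width: 0.0224
```

Run:
```python
from h import *
plan(target(-35,0,11,0,28),mm=7,deg=6.8)
f=snap('side','s9');cv2.imwrite('pics/s9c.png',cv2.resize(f['pixels'][130:270,190:390,::-1],None,fx=4,fy=4,interpolation=cv2.INTER_CUBIC))
```

```text
t 6.38 at [-63.2  -5.4] h 10.6 yaw/tilt vec [  1.1  -0.4 -27.4] F [ 0.9 -0.6  0.1] w 22.4 rows 5
{"dp":[5.0, 2.5, 1.0],"rotation":[-0.24, 0.02, -0.11]}
{"dp":[5.0, 2.6, 1.0],"rotation":[-0.24, 0.02, -0.11]}
{"dp":[5.0, 2.6, 1.0],"rotation":[-0.24, 0.02, -0.11]}
{"dp":[5.0, 2.6, 1.1],"rotation":[-0.24, 0.02, -0.11]}
{"dp":[5.0, 2.6, 1.1],"rotation":[-0.24, 0.02, -0.11]}
```

View pics/s9c.png

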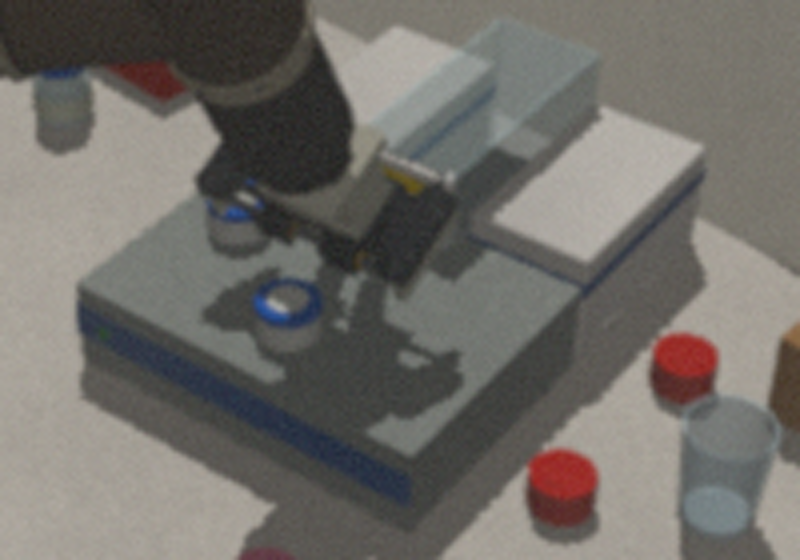

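Emit:
move_arm:
  deltas:
    - {"dp":[5,3,1],"rotation":[-0.3,0,0]}
    - {"dp":[5,3,1],"rotation":[-0.3,0,0]}
    - {"dp":[5,3,1],"rotation":[-0.2,0,0]}
    - {"dp":[5,3,1],"rotation":[0,0,0]}
    - {"dp":[5,3,1],"rotation":[0,0,0]}

```text
t: 6.85
eef_pos: [0.6444, -0.0383, 0.0914]
ee_rot: [-1.56, -0.473, 0.142]
force: [-1.3, -0.6, 0.9]
width: 0.0223
```

Run:
```python
from h import *
plan(target(-10,0,12,0,28),mm=6,deg=6.8)
snap('wrist','w10')
f=snap('top','t10');cv2.imwrite('pics/t10c.png',cv2.resize(f['pixels'][50:240,190:350,::-1],None,fx=3,fy=3,interpolation=cv2.INTER_CUBIC))
```

```text
t 6.85 at [-32.5  -2.1] h 11.4 yaw/tilt vec [  0.6  -0.2 -27.1] F [-1.3 -0.6  0.9] w 22.3 rows 4
{"dp":[5.1, 2.4, 0.5],"rotation":[-0.16, 0.01, -0.23]}
{"dp":[5.1, 2.5, 0.5],"rotation":[-0.16, 0.01, -0.23]}
{"dp":[5.1, 2.5, 0.5],"rotation":[-0.16, 0.01, -0.23]}
{"dp":[5.1, 2.5, 0.5],"rotation":[-0.16, 0.01, -0.23]}
```

View pics/w10.png

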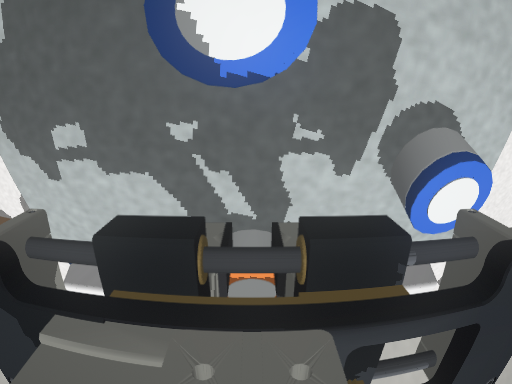

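View pics/t10c.png

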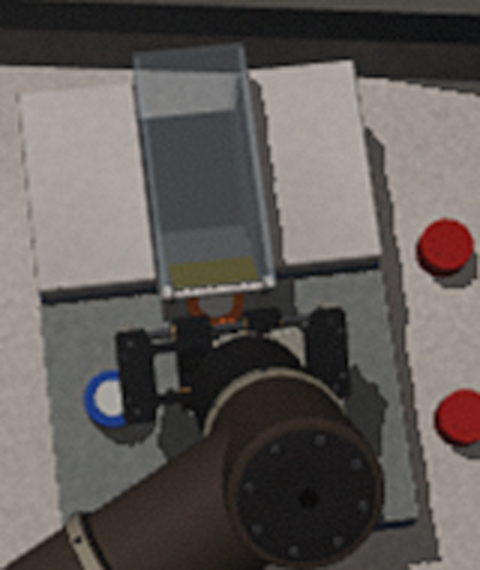

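The cup (215,300 in the top crop) is centred in the doorway and the yellow flap is swung in. Continuing the push.

Emit:
move_arm:
  deltas:
    - {"dp":[5,2,0],"rotation":[0,0,-0.4]}
    - {"dp":[5,2,0],"rotation":[0,0,-0.4]}
    - {"dp":[5,2,0],"rotation":[0,0,0]}
    - {"dp":[5,2,0],"rotation":[0,0,0]}

```text
t: 7.28
eef_pos: [0.666, -0.0354, 0.0937]
ee_rot: [-1.558, -0.484, 0.143]
force: [-0.4, 0.5, 0.3]
width: 0.0223
```

Run:
```python
from h import *
plan(target(3,0,12,0,28),mm=6,deg=6.8)
snap('wrist','w11')
f=snap('top','t11');cv2.imwrite('pics/t11c.png',cv2.resize(f['pixels'][50:240,190:350,::-1],None,fx=3,fy=3,interpolation=cv2.INTER_CUBIC))
```

```text
t 7.28 at [-10.7  -2.4] h 13.7 yaw/tilt vec [  0.7  -0.3 -27.8] F [-0.4  0.5  0.3] w 22.3 rows 3
{"dp":[3.8, 2.6, 0.7],"rotation":[-0.26, 0.03, -0.08]}
{"dp":[3.8, 2.6, 0.8],"rotation":[-0.26, 0.03, -0.08]}
{"dp":[3.8, 2.6, 0.8],"rotation":[-0.26, 0.03, -0.08]}
```

View pics/t11c.png

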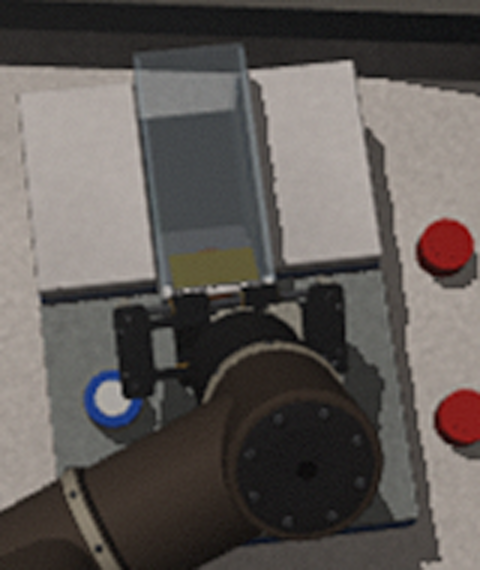

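Emit:
move_arm:
  deltas:
    - {"dp":[5,3,0],"rotation":[0,0,-0.7]}
    - {"dp":[4,3,0],"rotation":[0,0,-0.7]}
    - {"dp":[4,3,0],"rotation":[0,0,-0.5]}

```text
t: 7.63
eef_pos: [0.6841, -0.034, 0.0952]
ee_rot: [-1.55, -0.517, 0.143]
force: [-1.7, -0.4, -0.1]
width: 0.0228
```

Run:
```python
from h import *
plan(target(8,0,12,0,30),mm=6,deg=6.8)
snap('wrist','w12')
f=snap('top','t12');cv2.imwrite('pics/t12c.png',cv2.resize(f['pixels'][50:240,190:350,::-1],None,fx=3,fy=3,interpolation=cv2.INTER_CUBIC))
```

```text
t 7.63 at [ 7.4 -3.5] h 15.2 yaw/tilt vec [  1.2  -0.4 -29.6] F [-1.7 -0.4 -0.1] w 22.8 rows 1
{"dp":[-1.0, 3.2, 3.4],"rotation":[-1.29, 0.11, -0.39]}
```

View pics/t12c.png

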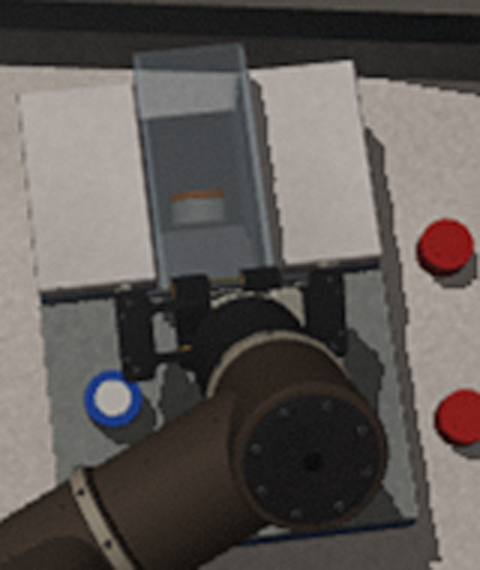

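The cup has gone over the sill: (198,207) in the crop is on the ramp or in the tray. I'll withdraw straight back, then up.

Emit:
move_arm:
  deltas:
    - {"dp":[-9,-5,0],"rotation":[0,0,0]}
    - {"dp":[-12,-7,0],"rotation":[0,0,0]}
    - {"dp":[-12,-7,0],"rotation":[0,0,0]}
    - {"dp":[-9,-6,0],"rotation":[0,0,0]}

```text
t: 8.07
eef_pos: [0.6333, -0.0439, 0.097]
ee_rot: [-1.542, -0.512, 0.141]
force: [-0.1, 0.6, 0.3]
width: 0.0224
```

Run:
```python
from h import *
plan(target(-70,0,120,0,28),mm=25,deg=6.8)
```

```text
t 8.07 at [-44.3  -6.1] h 17.0 yaw/tilt vec [  1.6  -0.5 -29.3] F [-0.1  0.6  0.3] w 22.4 rows 5
{"dp":[5.6, -20.4, 1.8],"rotation":[-0.33, 0.01, 0.27]}
{"dp":[5.5, -20.5, 1.7],"rotation":[-0.33, 0.01, 0.27]}
{"dp":[5.4, -20.5, 1.6],"rotation":[-0.33, 0.01, 0.27]}
{"dp":[5.3, -20.5, 1.5],"rotation":[-0.33, 0.01, 0.27]}
{"dp":[5.2, -20.6, 1.3],"rotation":[-0.33, 0.01, 0.27]}
```

Emit:
move_arm:
  deltas:
    - {"dp":[5,-20,0],"rotation":[0,0,0]}
    - {"dp":[5,-25,0],"rotation":[0,0,0]}
    - {"dp":[5,-30,0],"rotation":[0,0,0]}
    - {"dp":[5,-30,0],"rotation":[0,0,0]}
    - {"dp":[0,-30,0],"rotation":[0,0,0]}

```text
t: 8.48
eef_pos: [0.5712, -0.0568, 0.2187]
ee_rot: [-1.54, -0.494, 0.141]
force: [1.5, -0.6, 0.5]
width: 0.0224
```

Emit:
move_arm:
  deltas:
    - {"dp":[0,0,0],"rotation":[0,0,0]}
    - {"dp":[0,0,0],"rotation":[0,0,0]}
    - {"dp":[0,0,0],"rotation":[0,0,0]}
    - {"dp":[0,0,0],"rotation":[0,0,0]}
    - {"dp":[0,0,0],"rotation":[0,0,0]}

```text
t: 8.9
eef_pos: [0.5671, -0.0575, 0.2264]
ee_rot: [-1.537, -0.507, 0.14]
force: [0.2, -0.6, 0.1]
width: 0.0223
```

Run:
```python
from h import *
f=snap('top','t13');cv2.imwrite('pics/t13c.png',cv2.resize(f['pixels'][50:240,190:350,::-1],None,fx=3,fy=3,interpolation=cv2.INTER_CUBIC))
P=pts(f);
for v in range(95,140,3): print(v,[(w2c(P[v,u]).round(0).tolist(),round(float(P[v,u,2]*1000))) for u in (256,)])
f=snap('side','s13');cv2.imwrite('pics/s13c.png',cv2.resize(f['pixels'][110:260,200:400,::-1],None,fx=4,fy=4,interpolation=cv2.INTER_CUBIC))
print(arm.get_state()['t'])
```

```text
95 [([143.0, -1.0], 150)]
98 [([135.0, 0.0], 150)]
101 [([126.0, 1.0], 150)]
104 [([119.0, 2.0], 147)]
107 [([110.0, 3.0], 148)]
110 [([103.0, 4.0], 146)]
113 [([93.0, 5.0], 149)]
116 [([83.0, 7.0], 154)]
119 [([77.0, 7.0], 147)]
122 [([68.0, 8.0], 149)]
125 [([60.0, 9.0], 149)]
128 [([54.0, 10.0], 143)]
131 [([43.0, 11.0], 151)]
134 [([35.0, 12.0], 150)]
137 [([28.0, 13.0], 148)]
9.0
```

View pics/t13c.png

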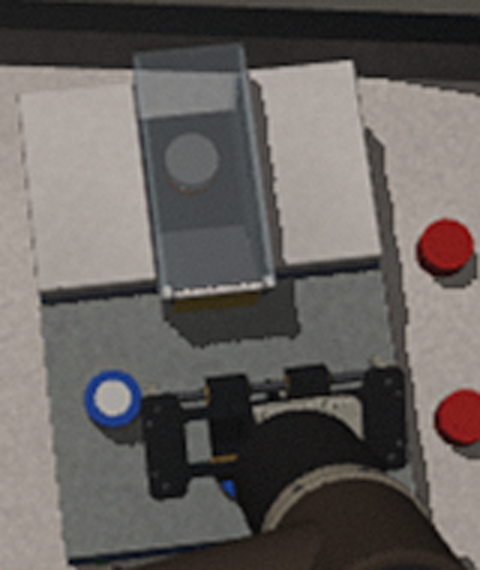

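View pics/s13c.png

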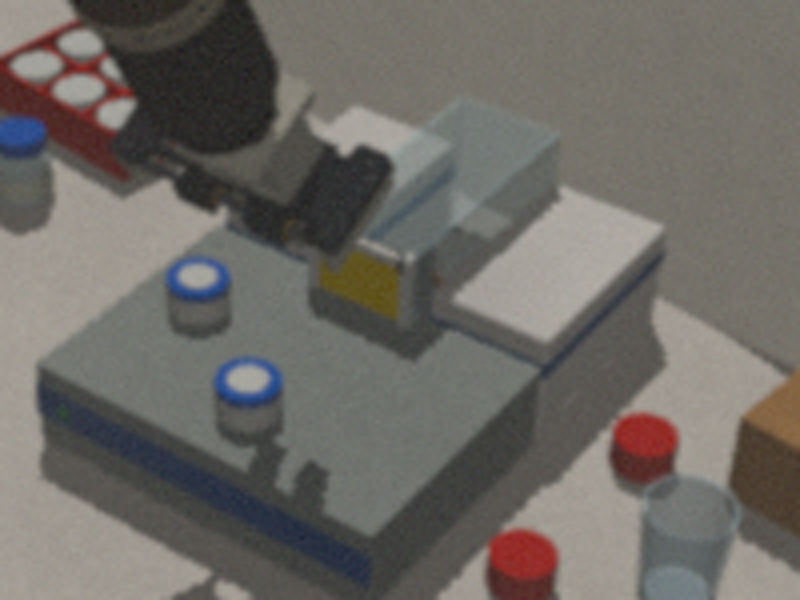

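The cup lies upside down, flat in the tray, at (191,160) in the top crop. The flap hangs shut at (360,285) in the side crop, and the blue cups are still standing. Last check: cup position, rest, and how far the blue cups moved.

Run:
```python
from h import *
def ray(f,u,v,zz):
    T=f['cam_to_world'];d=T[:3,:3]@np.array([(u-f['cx'])/f['fx'],(v-f['cy'])/f['fy'],1]);o=T[:3,3]
    return o+d*(zz-o[2])/d[2]
f0=dict(np.load('/tmp/t13.npz'));f=snap('top','t14')
print('cup',w2c(ray(f,253.7,103.3,.042)), 'diff', np.abs(f['pixels'][85:125,240:275].astype(int)-f0['pixels'][85:125,240:275]).mean())
a=dict(np.load('/tmp/side1.npz'));b=snap('side','s14')
for nm,g in(('before',a),('now',b)):
    P=pts(g);hsv=cv2.cvtColor(g['pixels'],cv2.COLOR_RGB2HSV)
    m=((hsv[...,0]>105)&(hsv[...,0]<130)&(hsv[...,1]>120)&(abs(P[...,2]-.11)<.006)).astype(np.uint8)
    n,l,st,c=cv2.connectedComponentsWithStats(m)
    for i in range(1,n):
        if st[i,4]>25: q=np.array([w2c(x) for x in P[l==i]]);print(nm,((q.min(0)+q.max(0))/2).round(1),st[i,4],c[i].round(1))
print(arm.get_state()['t'])
```

```text
cup [162.75429983  -1.48334396] diff 1.5497619047619047
before [ 599.3 1746.8] 53 [95.3 14.8]
before [-79.6  96.5] 44 [249. 181.]
before [-158.1  -11.8] 66 [261.5 206. ]
now [ 831.8 1709.1] 71 [129.1   5.5]
now [ 631.6 1732.5] 43 [99.7 13.7]
now [-79.5  96.5] 46 [249. 181.]
now [-157.4  -11.9] 68 [261.5 205.9]
9.1
```

All checks agree, so I'm handing the job in.

```bash
python3 -c "
from station import arm
print(arm.job_done())"
```

```text
the job is handed in; nothing more can be done
None
```

The orange-capped cup is in the collecting tray, the flap has fallen shut and the hand is clear. I handed the job in at about 9 s of the 64 s allowed. The interface gives no verdict, so this rests on my own checks.

**What I did:** I pushed the cup with the fingers set about 22 mm apart as a cradle. The first push went diagonally to in front of the doorway. The second, with the tool tilted about 28°, went straight through the flap until the cup tipped over the sill. Then I pulled straight back and up.

**Last checks:**
- **Orange cup:** it lies upside down, flat and at rest, about 163 mm beyond the doorway and near the middle. The depth camera reads the clear hood rather than the cup, so I worked this out from the picture, assuming the cup lies flat on the tray floor.
- **Flap:** it looked shut in both the side and top views; I did not measure its angle.
- **Blue cups:** both are within 1 mm of where they started.
- **Other things on the bench:** the hand passed near none of them, and the jar and beaker looked undisturbed in the last pictures. I did not measure their positions.
- **Force readings:** they stayed under about 4 N in every reading I took, and about 0 after the hand came out.

**One deviation:** at the start of the second push the fingertips rode about 9 mm too high. I lowered them before going on, and the cup stayed centred.

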